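# Hang the missing shelf bracket in its slotted upright

## Robot

A 7-joint arm with a two-finger parallel gripper is mounted at the origin on a cart in front of the work surface, level with it; the furniture and walls round the work are solid. World frame = base frame: x ahead of the robot, y to its left, z up, the work surface at z = 0. Lengths are in m, angles in degrees, forces in N, time in s.
With the tool pointing down it reaches from about 0.425 to 0.875 m from the base axis. Payload 4.7 kg.
Tool frame: the origin (TCP) lies at the very end of the fingers, on their centre line; the grasp point (between the pads) lies 19 mm behind it; z points along the fingers, y is the line along which they close (so a half turn about z gives the same grasp; the last joint's range is limited). The gripper opens to 87 mm and grips with 3 to 60 N. Pads are 19 mm wide; open, the fingers measure 117 mm over their backs; the gripper's body (75 mm by 190 mm) begins 51 mm behind the grasp point.
Start: joints at [-73.963, 18.392, -4.016, 83.108, 1.295, 78.541, -3.26], TCP at [0.171, 0.627, 0.223] pointing down, gripper open.
Joint ranges: [-163.93, 163.93], [-17.29, 119.83], [-79.2, 71.16], [3.27, 140.29], [-89.18, 269.18], [5.43, 117.66], [-154.24, 154.24]. Speed limits (degrees/s): [147.25, 147.25, 180, 180, 180, 180, 180].

## Interface

Orientations are given as [roll, pitch, yaw] about the fixed x, y, z axes, in that order (R = Rz(yaw) Ry(pitch) Rx(roll)).
In Python, from cell import get_obs, eyes, env gives the robot as it stands.
- The arm moves only by the tool servo_tool, never from a script. Its argument "series" is a list that holds one entry, the list of rows, each a list of 7 numbers: the shift along the tool's x, y, z in units of 300 mm (1.0 is 300 mm), then the turn, a rotation vector about the tool's x, y, z in units of pi rad (1.0 is pi rad), then the opening, from 0 (shut) to 1 (fully open). In form: [[[tx, ty, tz, wx, wy, wz, gripper], ...]]. A call has 1 to 12 rows; each row is the pose to reach, as a shift and turn from the pose commanded when the call began, along the tool's axes at that moment, turning the shorter way round; what a row does not reach only later rows make up. A row lasts 1/12 s, in which the tool goes at most 41.7 mm and 7.16 degrees, less where a joint would pass 70% of its speed; a pose out of reach is approached as far as the arm can. A call with a number of a shift or a turn outside -1 to 1 is refused whole. A call with a gripper value outside its range is refused whole. The fingers move at their own pace and stop on an object; "grip_force" is the grip in N (left out, the last holds). Time passes only in rows, so rows that repeat a pose let the fingers close. It gives the time, the measured TCP pose, the force, the opening and the grip force at its end, in the units of the state.
- get_obs(): the state, without advancing time (a new reading comes with each control period).
- eyes.read_camera(name): name is "scene" or "top" or "wrist"; returns a dict with "frame" (480x640x3 uint8, red, green, blue), "depth" (480x640 float32, m along the optical axis (not along the pixel's ray), 0 where there is no reading), "fx", "fy", "cx", "cy" (pixels), "origin" and "rotation" of the camera in the world; the wrist camera has in their place "mount" (4x4, takes a point from camera to tool coordinates, whose origin is the TCP and whose axes are the flange's). Camera axes: x right, y down, z forward; pixel columns grow to the right and rows downward; lengths in m; the calibration is good to about 2 mm. A picture is of the moment at which its call begins: read the wrist's pose just before it.
- env.sign_off(): hands the job in; it is judged then, once.
The state is a dict: "time_s": time; "qpos": joint angles; "joint_velocities": joint speeds; "effort": joint torques, N m; "tool_pos": TCP position; "tool_rot": TCP orientation; "force": force on the tool from outside, world axes, zero at the start; "wrist_torque": the same for the moment, N m; "grip_width": finger opening in m; "grasp_force": force on a finger pad.
Only numpy, scipy, OpenCV 4.12 (cv2) and the standard library are available. Lean on these libraries where they do the work, as an engineer would, in place of code of your own. Each camera call takes 0.05 s, during which the arm holds its last target. There are 200 camera calls.

## Task

The rack's upper shelf lacks its left bracket. Take the loose dark bracket, hook both its claws into the two uppermost slots of the left upright, level with the upper bracket on the right, and press it gently down until it is fully home and the spring catch in the upright has snapped over the claws. Feel your way and never force it against the rack, leave the two shakers, the spare board and the mug where they are, and let go when it hangs locked.

Things in the scene. Friction and masses are not known exactly. Their poses are not given: they have to be found in the camera images.
- bracket_mid (a point): Middle of the loose dark steel shelf bracket, 27 mm above its underside. It stands on its lower edge left of the sink: 120 mm long (x), 14 mm wide (y, grip it across this), 54 mm high (z), a lip 9 mm higher at the front end (-x), where the underside is cut away (26 mm up at x = -60, 0 at -25). Back edge at x = +60 mm, with two bright claws. 0.2 kg; grip with about 60 N, over 100 N squeezes it out.
- upper_claw (a point): On the bracket's back edge, under the neck of its upper claw (60 mm behind and 15 mm above bracket_mid; same axes). Each claw is 6 mm wide and reaches 14 mm back (+x): a neck 6 mm high, then a hook from the neck's top to 12 mm below its underside, tapered inside (gap 4.5 mm at the neck, 7 mm at the foot); the last 3 mm, at the foot only, are a lobe 4.5 mm wide. The lower claw is the same, 28 mm lower.
- press_spot (a point): On the bracket's top edge, 16 mm from its back edge (44 mm behind and 27 mm above bracket_mid): the place to press it down. Pressed near here it goes home; pressed at its middle or farther forward it tips and jams in the slots.
- seat (a point): Nominal place where bracket_mid lies when fully home, about 210 mm above the worktop, 60 mm in front of the left upright's face. Fixed to the rack, with its axes: x from the front into the uprights, y to the rack's left, z up; the seated bracket has the same axes. That upright, 30 mm wide and ending 55 mm above, is clamped in a rail: it stands 2 to 12 mm farther left (+y) than this mark.
- upper_slot (a point): Nominal lower end of the left upright's uppermost slot, in its front face but the true one is 2 to 12 mm farther left (+y). upper_claw lies at its end when home. Slots are 8 mm wide, 24 mm high, every 28 mm; wall 4 mm thick. The claws pass straight in at 12 to 18 mm above home; 8 mm above home the lobes meet sprung noses. The necks stop hard on the slots' lower ends.
- catch (a point): Nominal front lower edge of the uppermost nose of the catch inside the left upright, 11 mm behind its face. The sloping noses are pushed back by the claws' lobes from 8 mm above home on (the press takes about 8 to 20 N) and snap forward over the lobes 1.5 mm above home; a bracket let go before that hangs in the slots but is not locked.
- lock_bar (a joint): The spring bar with orange noses inside the left upright: 0 m at rest or snapped over the claws, up to 0.0027 m (pushed back, +x) while the claws are passing it.
- rack: The two-shelf rack: wooden foot 148 x 300 mm, two slotted uprights, lower brackets with a wooden board on them (board top 106 mm above the worktop, its front edge 114 mm in front of the uprights), one upper bracket hung on the right upright (220 mm from the left one). Origin on the worktop, midway between the uprights, in their front plane; axes as seat.
- pepper: Glass shaker with a steel cap, 44 x 44 x 90 mm, on the lower board; origin under its middle.
- salt: Second shaker of the same kind, on the lower board right of the first; origin under its middle.
- board: The upper shelf's wooden board, 112 x 300 x 14 mm, lying flat on the worktop in front of the rack until it is needed; origin under its middle.
- mug: Cream mug, 92 mm wide, 95 mm high, on the worktop right of the board; origin at its underside.

How it is judged (in metres and radians):
On the way:
1. both claws are through the slots and hooked behind the front wall, not yet locked (x of upper_claw in the frame of upper_slot between -0.004 and 0.004 m and y of upper_claw in the frame of upper_slot between 0 and 0.014 m and z of upper_claw in the frame of upper_slot between 0.0025 and 0.0105 m), for 0.1 s.
At the end, for the whole second after the job is handed in: The bracket hangs home on the left upright: upper_claw within 3 mm in depth, 1.5 mm in height and 0 to 14 mm to the left of upper_slot, straight and upright within 0.06 rad, the lock bar sprung back (under 1.2 mm); shakers, board and mug within 20 mm of where they stood (x of upper_claw in the frame of upper_slot between -0.003 and 0.003 m and y of upper_claw in the frame of upper_slot between 0 and 0.014 m and z of upper_claw in the frame of upper_slot between -0.0015 and 0.0015 m and angle between the x axis of bracket_mid and the x axis of seat, either way round below 0.06 rad and angle between bracket_mid's own z axis and vertical below 0.06 rad and value of joint lock_bar below 0.0012 m and distance of each of pepper, salt, board, mug from where it was at the start of the episode below 0.02 m); the robot touches nothing.
It fails at once if the bracket is forced against the rack (over 60 N) (contact force between bracket and rack above 60 N).
It fails at once if the robot itself pushes on the rack (over 15 N) (contact force between any of the arm, the fingers and rack above 15 N).
It fails at once if a shaker, the board or the mug is shoved or knocked over (distance of any of pepper, salt, board, mug from where it was at the start of the episode above 0.02 m or angle between any of pepper, salt, mug's own z axis and vertical above 0.3 rad).
It also fails if it takes over 61 s, if anything falls off the work surface, if the arm or the gripper's body presses on something with over 40 N, if the wrist force passes 120 N, or if a joint passes its speed limit or range.

## Working session

There is one attempt and no reset: what is moved stays moved. The work goes in short steps, Python scripts to look and compute and a tool call to move; the robot and the scene stay as the last step left them, time stands still between calls to the robot, and variables do not carry over. Pictures are saved under pics/ and viewed, at most 10 in all, crops included, and the job is handed in when it is done.

Besides the shell and the picture viewer there is one more tool, called after "Call:" as name(argument=value, ...), one argument or row to a line, values as JSON. servo_tool: Moves the arm, as the interface text tells. Shifts and turns lie within -1 to 1; 1 stands for 300 mm of shift or pi rad of turn. Its arguments: {"type":"object","properties":{"series":{"type":"array"},"grip_force":{"type":"number"}},"required":["series"]}

```bash
mkdir -p pics
cat > h.py <<'E'
import numpy as np, cv2
from cell import get_obs, eyes, env
from scipy.spatial.transform import Rotation as R
def shot(n):
    o=get_obs(); c=eyes.read_camera(n)
    if 'mount' in c:
        T=np.eye(4);T[:3,:3]=R.from_euler('xyz',o['tool_rot'],degrees=True).as_matrix();T[:3,3]=o['tool_pos']
        M=T@np.array(c['mount']); c['rotation']=M[:3,:3]; c['origin']=M[:3,3]
    return c
def cloud(c):
    v,u=np.mgrid[:480,:640]; d=c['depth']
    p=np.stack([(u-c['cx'])/c['fx']*d,(v-c['cy'])/c['fy']*d,d],-1)
    P=p@np.array(c['rotation']).T+np.array(c['origin']); P[d==0]=np.nan
    return P
def save(c,f): cv2.imwrite(f,cv2.cvtColor(c['frame'],cv2.COLOR_RGB2BGR))
E
python3 - <<'E'
from h import *
o=get_obs(); print({k:np.round(v,3).tolist() for k,v in o.items()})
for n in ['scene','top','wrist']:
    c=shot(n); np.save(n+'_P.npy',cloud(c)); np.save(n+'_F.npy',c['frame']); save(c,f'pics/{n}0.png'); print(n,np.round(c['origin'],3),np.round(c['rotation'],2).tolist(),c['fx'])
a=[cv2.imread(f'pics/{n}0.png') for n in ['scene','top']]
E
```

```text
{'time_s': 0.0, 'qpos': [-73.962, 18.439, -4.014, 83.174, 1.296, 78.541, -3.26], 'joint_velocities': [-0.053, 0.048, 0.135, -0.017, 0.063, 0.009, 0.095], 'effort': [-0.001, -49.129, -0.404, -31.252, -0.064, 0.044, 0.0], 'tool_pos': [0.171, 0.627, 0.221], 'tool_rot': [-179.892, 0.007, 164.771], 'force': [0.287, 0.309, -0.125], 'wrist_torque': [0.02, 0.036, 0.008], 'grasp_force': 0.0, 'grip_width': 0.087}Traceback (most recent call last):
  File "<stdin>", line 4, in <module>
  File "h.py", line 13, in cloud
    P=p@np.array(c['rotation']).T+np.array(c['origin']); P[d==0]=np.nan
      ~~~~~~~~~~~~~~~~~~~~~~~~~~~^~~~~~~~~~~~~~~~~~~~~~
ValueError: operands could not be broadcast together with shapes (480,640) (3,)
```

Run:
```python
from h import *
for n in ['scene','top','wrist']:
    c=shot(n); np.savez(n+'0.npz',**{k:np.array(v) for k,v in c.items()}); save(c,f'pics/{n}0.png'); print(n,{k:np.round(v,3).tolist() for k,v in c.items() if k not in('frame','depth')})
```

```text
scene {'fx': 433.966, 'fy': 433.966, 'cx': 312.562, 'cy': 237.465, 'origin': [0.02, -0.696, 0.991], 'rotation': [-136.766, -0.464, -38.351]}
top {'fx': 537.113, 'fy': 537.113, 'cx': 316.81, 'cy': 245.721, 'origin': [0.281, -0.054, 1.949], 'rotation': [-172.72, -0.884, -89.244]}
wrist {'fx': 390.52, 'fy': 390.52, 'cx': 321.435, 'cy': 241.529, 'mount': [[0.0, -0.962, -0.272, 0.074], [1.0, 0.0, -0.0, -0.0], [0.001, -0.272, 0.962, -0.162], [0.0, 0.0, 0.0, 1.0]], 'rotation': [[0.262, 0.929, 0.262], [0.965, -0.252, -0.073], [-0.002, 0.272, -0.962]], 'origin': [0.1, 0.646, 0.384]}
```

View pics/scene0.png

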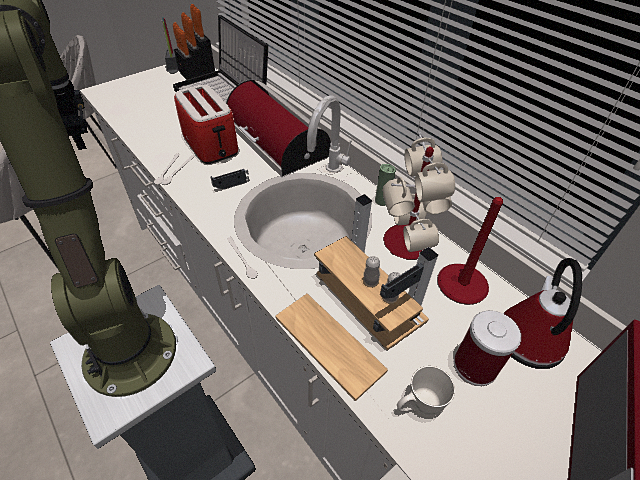

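View pics/top0.png

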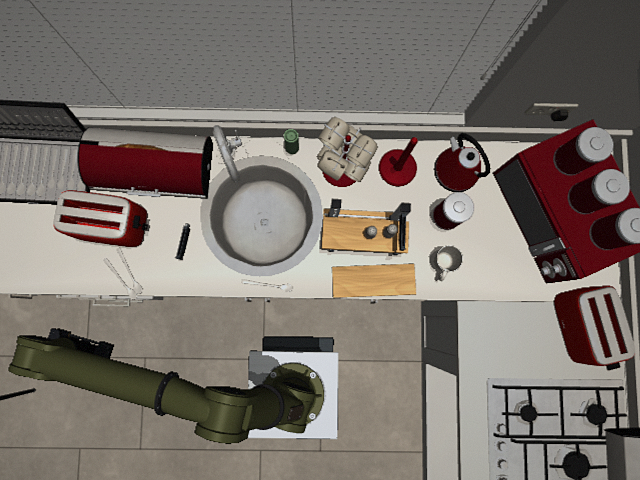

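```bash
sed -i "s/    return c$/    c['rotation']=np.array(c['rotation'],float)\n    if c['rotation'].ndim==1: c['rotation']=R.from_euler('xyz',c['rotation'],degrees=True).as_matrix()\n    return c/" h.py
python3 - <<'E'
from h import *
def ld(n):
    c=dict(np.load(n+'0.npz')); 
    if c['rotation'].ndim==1: c['rotation']=R.from_euler('xyz',c['rotation'],degrees=True).as_matrix()
    return c
for n in ['top','scene']:
    c=ld(n); P=cloud(c); g=c['frame'].max(-1)
    # bracket
    m=(g<90)&(P[...,2]>0.015)&(P[...,2]<0.09)&(P[...,0]>.4)&(P[...,0]<.7)&(P[...,1]>.3)&(P[...,1]<.62)
    nl,l,s,_=cv2.connectedComponentsWithStats(m.astype('uint8'))
    for i in range(1,nl):
        if s[i,4]>40:
            q=P[l==i]; t=q[q[:,2]>np.nanmax(q[:,2])-.012] if n=='top' else q
            r=cv2.minAreaRect((q[:,:2]*1000).astype('float32'))
            print(n,s[i],q.min(0).round(3),q.max(0).round(3),np.round(r[0],1),np.round(r[1],1),r[2])
    # uprights
    m=(P[...,2]>0.235)&(P[...,2]<0.29)&(P[...,0]>.45)&(P[...,0]<.85)&(P[...,1]>-.5)&(P[...,1]<.05)
    nl,l,s,_=cv2.connectedComponentsWithStats(m.astype('uint8'))
    for i in range(1,nl):
        if s[i,4]>20:
            q=P[l==i]; r=cv2.minAreaRect((q[:,:2]*1000).astype('float32'))
            print(n,'hi',s[i],q.min(0).round(3),q.max(0).round(3),np.round(r[0],1),np.round(r[1],1),r[2])
    # board lower top z~.106
    m=(abs(P[...,2]-.106)<.006)&(P[...,0]>.45)&(P[...,0]<.85)&(P[...,1]>-.5)&(P[...,1]<.05)&(c['frame'][...,0]>110)
    q=P[m]; r=cv2.minAreaRect((q[:,:2]*1000).astype('float32')); print(n,'board',len(q),np.median(q[:,2]),r,cv2.boxPoints(r).round().tolist())
    print('work z',np.nanmedian(P[(abs(P[...,2])<.03)&(P[...,0]>.45)&(P[...,0]<.6)][:,2]))
w=ld('top');i=w['frame'];a=cv2.resize(cv2.cvtColor(i[190:270,310:420],4),None,fx=4,fy=4,interpolation=2)
b=cv2.resize(cv2.cvtColor(i[215:265,165:205],4),None,fx=6,fy=6,interpolation=2)
s=cv2.cvtColor(ld('scene')['frame'],4); c1=cv2.resize(s[180:300,300:445],None,fx=3,fy=3,interpolation=2);d=cv2.resize(s[160:200,200:260],None,fx=5,fy=5,interpolation=2)
o=np.zeros((600,800,3),'uint8')
o[:240,:330]=a[:240,:330];o[:300,340:580]=b[:300,:240];o[240:600,:335]=c1[:360,:335];o[310:510,400:700]=d
cv2.imwrite('pics/mix.png',o)
E
```

```text
top [119 205  29  42 311] [0.515 0.529 0.015] [0.656 0.618 0.09 ] [575.4 561.6] [ 51.3 154.5] 64.16326141357422
top [175 224  15  36 191] [0.471 0.385 0.015] [0.598 0.419 0.066] [534.5 399.9] [ 15.1 129.1] 78.15418243408203
top hi [318 136  25  15  78] [ 0.809 -0.154  0.235] [ 0.85  -0.076  0.29 ] [ 841.4 -115.6] [73.7 33.8] 58.75858688354492
top hi [405 142   9  10  45] [ 0.816 -0.385  0.236] [ 0.835 -0.363  0.289] [ 823. -372.] [22.8 13.8] 59.95769500732422
top hi [342 144  36  24 139] [ 0.752 -0.266  0.235] [ 0.833 -0.156  0.29 ] [ 790.4 -207.4] [111.3  72.9] 83.82379150390625
top hi [328 157  17  14  55] [ 0.748 -0.163  0.236] [ 0.794 -0.11   0.259] [ 777.3 -136.6] [47.4 42.3] 17.3062801361084
top hi [331 199  10  11  98] [ 0.621 -0.15   0.237] [ 0.65  -0.12   0.273] [ 635.2 -135. ] [29.4 29.2] 0.8403960466384888
top hi [399 202  12  13 108] [ 0.607 -0.375  0.236] [ 0.643 -0.343  0.268] [ 624.5 -358.6] [32.  35.3] 85.44973754882812
top board 1803 0.1066284020709527 ((662.5662841796875, -289.89324951171875), (446.8373718261719, 338.65283203125), 84.78509521484375) [[474.0, -497.0]
[... 805 characters left out ...]
5] [ 0.619 -0.152  0.235] [ 0.652 -0.119  0.263] [ 635.1 -135.5] [33.1 32.1] 87.3395004272461
scene hi [482 210  16  20 186] [ 0.814 -0.387  0.235] [ 0.835 -0.364  0.29 ] [ 822.9 -377.3] [16.9 23.5] 20.497150421142578
scene hi [418 247  20  20 258] [ 0.609 -0.374  0.235] [ 0.643 -0.343  0.264] [ 626.3 -358.4] [32.1 33. ] 87.68541717529297
scene hi [381 284   6   6  21] [ 0.491 -0.36   0.235] [ 0.497 -0.348  0.245] [ 494.  -353.9] [12.2  5.4] 87.28913879394531
scene board 3240 0.1061945297272146 ((673.8612670898438, -250.28378295898438), (299.3136901855469, 344.0487365722656), 87.87724304199219) [[496.0, -393.0], [840.0, -406.0], [851.0, -107.0], [507.0, -94.0]]
work z -0.00031374815741908035
```

View pics/mix.png

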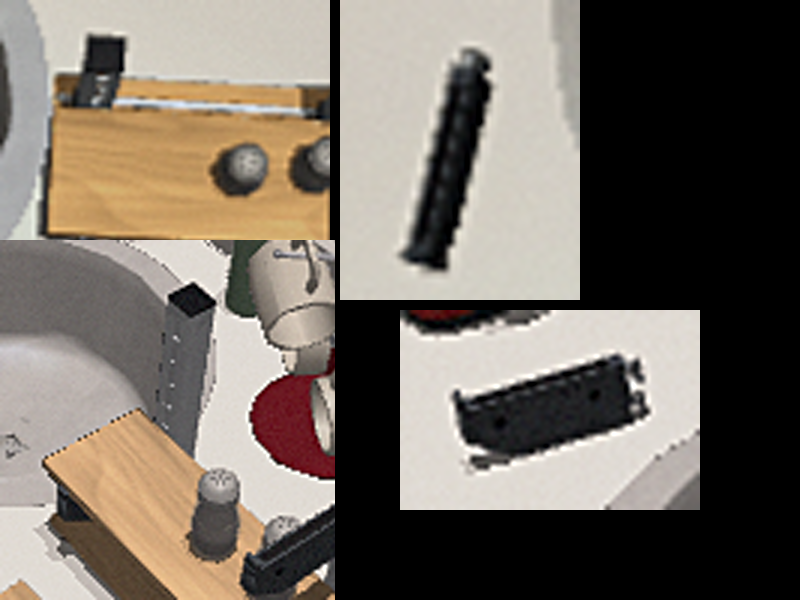

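The bracket stands claws away from the robot, yawed about -12°, and is at top (183,241). The left upright is at top (335,207), scene (364,205). Now I'll move over the bracket.

```bash
cat >> h.py <<'E'
CMD='cmd.npy'
def plan(pos,yaw,roll=180,pitch=0,frm=None):
    "print row numbers taking the (measured) pose to pos,yaw"
    o=get_obs() if frm is None else frm
    A=R.from_euler('xyz',o['tool_rot'],degrees=True); B=R.from_euler('xyz',[roll,pitch,yaw],degrees=True)
    t=A.inv().apply(np.array(pos)-o['tool_pos'])/.3; w=(A.inv()*B).as_rotvec()/np.pi
    print('row',t.round(4).tolist(),w.round(4).tolist())
E
python3 -c "
from h import *
plan([.567,.393,.2],168)"
```

```text
row [-1.4794, -0.4049, 0.0735] [-0.0004, 0.0, -0.018]
```

Call:
servo_tool(
  series=[
    [[-1,-0.27,0.05,0,0,-0.018,1],[-1,-0.27,0.05,0,0,-0.018,1],[-1,-0.27,0.05,0,0,-0.018,1],[-1,-0.27,0.05,0,0,-0.018,1],[-1,-0.27,0.05,0,0,-0.018,1],[-1,-0.27,0.05,0,0,-0.018,1],[-1,-0.27,0.05,0,0,-0.018,1],[-1,-0.27,0.05,0,0,-0.018,1],[-1,-0.27,0.05,0,0,-0.018,1]],
  ],
)

```text
time_s: 0.95
tool_pos: [0.4457, 0.4643, 0.207]
tool_rot: [-179.8, 0.2, 167.4]
force: [0.4, -1.3, -0.1]
grip_width: 0.0871
grasp_force: 0.0
```

```bash
python3 -c "
from h import *
print(get_obs()['tool_pos'])
plan([.567,.393,.2],168)"
```

```text
[0.44568896 0.46428758 0.20695668]
row [-0.4464, -0.1436, 0.0252] [-0.0009, 0.0012, -0.0033]
```

Call:
servo_tool(
  series=[
    [[-0.45,-0.144,0.025,0,0,-0.003,1],[-0.45,-0.144,0.025,0,0,-0.003,1],[-0.45,-0.144,0.025,0,0,-0.003,1],[-0.45,-0.144,0.025,0,0,-0.003,1],[-0.45,-0.144,0.025,0,0,-0.003,1],[-0.45,-0.144,0.025,0,0,-0.003,1]],
  ],
)

```text
time_s: 1.45
tool_pos: [0.5622, 0.3995, 0.1994]
tool_rot: [-180.0, -0.1, 168.4]
force: [-1.1, 0.9, -0.1]
grip_width: 0.0868
grasp_force: 0.0
```

Run:
```python
from h import *
o=get_obs();print(np.round(o['tool_pos'],4),np.round(o['tool_rot'],2),o['joint_velocities'].round(2) if hasattr(o['joint_velocities'],'round') else '')
c=shot('wrist');save(c,'pics/w1.png');P=cloud(c);g=c['frame'].max(-1)
for lo,hi in[(.045,.07),(.048,.06)]:
    m=(g<90)&(P[...,2]>lo)&(P[...,2]<hi)&(abs(P[...,0]-.53)<.1)&(abs(P[...,1]-.4)<.06)
    nl,l,s,_=cv2.connectedComponentsWithStats(m.astype('uint8'));i=1+s[1:,4].argmax()
    q=P[l==i];r=cv2.minAreaRect((q[:,:2]*1000).astype('float32'));print(s[i],q.min(0).round(4),q.max(0).round(4),r,np.median(q[:,2]))
```

```text
[0.5622 0.3995 0.1994] [-1.7998e+02 -7.0000e-02  1.6844e+02] [-2.18 -0.9  -2.48  0.55 -0.96  0.17 -0.11]
[ 310  107   19  153 2601] [0.4714 0.3859 0.0507] [0.5898 0.4202 0.0645] ((530.810302734375, 403.037353515625), (13.939542770385742, 119.03152465820312), 79.1822738647461) 0.05401625401053556
[ 310  113   19  147 2499] [0.475  0.3859 0.0507] [0.5898 0.42   0.0573] ((532.6964111328125, 402.67694091796875), (13.939542770385742, 115.19110870361328), 79.1822738647461) 0.053982091499042095
```

View pics/w1.png

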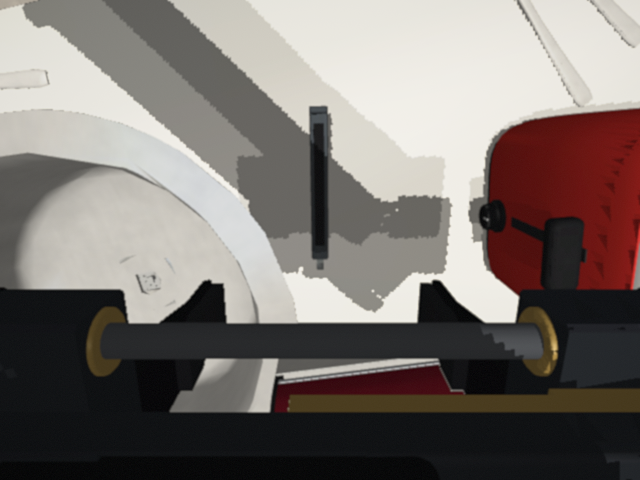

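Bracket at wrist (318,185), mid (530.8, 403.0) mm, yaw -10.8°, top at z 54 mm and 14×119 mm, which matches. I'll grip 40 mm behind the mid.

```bash
python3 -c "
from h import *
plan([.570,.3955,.12],169.2,frm=dict(tool_pos=[.567,.393,.2],tool_rot=[180,0,168.2]))"
```

```text
row [-0.0081, 0.0102, 0.2667] [0.0, 0.0, -0.0056]
```

Call:
servo_tool(
  series=[
    [[-0.008,0.01,0.267,0,0,-0.005,1],[-0.008,0.01,0.267,0,0,-0.005,1],[-0.008,0.01,0.267,0,0,-0.005,1],[-0.008,0.01,0.267,0,0,-0.005,1],[-0.008,0.01,0.267,0,0,-0.005,1],[-0.008,0.01,0.267,0,0,-0.005,1],[-0.008,0.01,0.267,0,0,-0.005,1],[-0.008,0.01,0.267,0,0,-0.005,1]],
  ],
)

```text
time_s: 2.17
tool_pos: [0.5659, 0.4032, 0.1224]
tool_rot: [179.8, 0.1, 169.5]
force: [-0.0, 0.3, 0.6]
grip_width: 0.0868
grasp_force: 0.0
```

```bash
python3 -c "
from h import *
o=get_obs();print(o['tool_pos'],o['tool_rot'])
plan([.570,.3955,.020],169.2)"
```

```text
[0.56586563 0.40323585 0.12240327] [1.79836373e+02 1.32884601e-01 1.69458370e+02]
row [-0.0175, -0.0238, 0.3413] [0.0009, 0.0007, 0.0014]
```

Call:
servo_tool(
  series=[
    [[-0.0175,-0.024,0.1,0,0,0.001,1],[-0.0175,-0.024,0.22,0,0,0.001,1],[-0.0175,-0.024,0.34,0,0,0.001,1],[-0.0175,-0.024,0.34,0,0,0.001,1],[-0.0175,-0.024,0.34,0,0,0.001,1],[-0.0175,-0.024,0.34,0,0,0.001,1],[-0.0175,-0.024,0.34,0,0,0.001,1]],
  ],
)

```text
time_s: 2.75
tool_pos: [0.5709, 0.3959, 0.0216]
tool_rot: [179.8, 0.2, 169.3]
force: [-0.5, -0.8, 0.5]
grip_width: 0.087
grasp_force: 0.0
```

```bash
python3 -c "
from h import *
plan([.570,.3955,.020],169.2)"
```

```text
row [0.0028, -0.0019, 0.0054] [0.0014, 0.0012, 0.0004]
```

Call:
servo_tool(
  series=[
    [[0.003,-0.0015,0.004,0,0,0,0],[0.003,-0.0015,0.004,0,0,0,0],[0.003,-0.0015,0.004,0,0,0,0],[0.003,-0.0015,0.004,0,0,0,0],[0.003,-0.0015,0.004,0,0,0,0],[0.003,-0.0015,0.004,0,0,0,0],[0.003,-0.0015,0.004,0,0,0,0],[0.003,-0.0015,0.004,0,0,0,0],[0.003,-0.0015,0.004,0,0,0,0],[0.003,-0.0015,0.004,0,0,0,0],[0.003,-0.0015,0.004,0,0,0,0],[0.003,-0.0015,0.004,0,0,0,0]],
  ],
  grip_force=60,
)

```text
time_s: 3.75
tool_pos: [0.568, 0.3943, 0.0168]
tool_rot: [180.0, 0.0, 169.3]
force: [1.0, 0.9, 0.9]
grip_width: 0.015
grasp_force: 0.5
```

Call:
servo_tool(
  series=[
    [[0,0,0,0,0,0,0],[0,0,0,0,0,0,0],[0,0,0,0,0,0,0],[0,0,0,0,0,0,0],[0,0,0,0,0,0,0],[0,0,0,0,0,0,0]],
  ],
)

```text
time_s: 4.25
tool_pos: [0.5679, 0.3943, 0.0169]
tool_rot: [180.0, 0.0, 169.3]
force: [0.7, -0.1, 0.9]
grip_width: 0.0136
grasp_force: 59.8
```

```bash
python3 -c "
from h import *
print(get_obs()['tool_pos'])"
```

```text
[0.56792884 0.39425637 0.01688099]
```

Run:
```python
from h import *
for n in ['top','scene']:
    c=dict(np.load(n+'0.npz'));c['rotation']=R.from_euler('xyz',c['rotation'],degrees=True).as_matrix();P=cloud(c)
    for y in np.arange(-.1,.5,.1):
        m=(P[...,0]>.45)&(P[...,0]<.72)&(P[...,1]>y)&(P[...,1]<y+.1)
        print(n,y.round(1),np.nanpercentile(P[m][:,2],99.8).round(3),end=' ')
        m&=P[...,2]>.2
        print(P[m][:,0].min().round(3) if m.any() else '')
plan([.568,.394,.32],180)
o=get_obs()
plan([.65,-.055,.32],177.3,frm=dict(tool_pos=[.568,.394,.32],tool_rot=[180,0,180]))
```

```text
top -0.1 0.113 
top 0.0 0.012 
top 0.1 0.245 0.713
top 0.2 0.016 0.718
top 0.3 0.115 
top 0.4 0.101 
scene -0.1 0.108 
scene 0.0 0.006 
scene 0.1 0.248 0.712
scene 0.2 0.221 0.715
scene 0.3 0.115 
scene 0.4 0.108 
row [-0.0006, -0.0004, -1.0104] [0.0001, 0.0001, -0.0596]
row [-0.2733, -1.4967, -0.0] [0.0, -0.0, 0.015]
```

Call:
servo_tool(
  series=[
    [[0,0,-0.1,0,0,0,0],[0,0,-0.2,0,0,0,0],[0,0,-0.3,0,0,-0.045,0],[0,0,-0.4,0,0,-0.045,0],[0,0,-0.5,0,0,-0.045,0],[0,0,-0.6,0,0,-0.045,0],[0,0,-0.7,0,0,-0.045,0],[0,0,-0.8,0,0,-0.045,0],[0,0,-0.9,0,0,-0.045,0],[0,0,-1,0,0,-0.045,0],[0,0,-1,0,0,-0.045,0]],
  ],
)

```text
time_s: 5.17
tool_pos: [0.5696, 0.3948, 0.3241]
tool_rot: [179.6, 0.5, 177.4]
force: [0.3, -0.2, 0.4]
grip_width: 0.0138
grasp_force: 59.8
```

```bash
python3 -c "
from h import *
plan([.65,-.055,.32],177.3)"
```

```text
row [-0.3366, -1.4856, 0.0073] [0.002, 0.0026, 0.0003]
```

Call:
servo_tool(
  series=[
    [[-0.02,-0.1,0,0,0,0,0],[-0.04,-0.2,0,0,0,0,0],[-0.06,-0.3,0,0,0,0,0],[-0.08,-0.4,0,0,0,0,0],[-0.1,-0.5,0,0,0,0,0],[-0.12,-0.6,0,0,0,0,0],[-0.14,-0.7,0,0,0,0,0],[-0.16,-0.8,0,0,0,0,0],[-0.18,-0.9,0,0,0,0,0],[-0.2,-0.9,0,0,0,0,0],[-0.2,-0.9,0,0,0,0,0]],
  ],
)

```text
time_s: 6.08
tool_pos: [0.6161, 0.1179, 0.316]
tool_rot: [-179.9, -0.0, 177.0]
force: [-0.8, 0.6, -1.7]
grip_width: 0.0141
grasp_force: 59.8
```

```bash
python3 -c "
from h import *
plan([.65,-.055,.32],177.3)"
```

```text
row [-0.1427, -0.5696, -0.0125] [-0.0005, -0.0001, -0.0015]
```

Call:
servo_tool(
  series=[
    [[-0.03,-0.1,-0.0125,0,0,0,0],[-0.06,-0.2,-0.0125,0,0,0,0],[-0.09,-0.3,-0.0125,0,0,0,0],[-0.12,-0.4,-0.0125,0,0,0,0],[-0.14,-0.5,-0.0125,0,0,-0.001,0],[-0.143,-0.57,-0.0125,0,0,-0.001,0],[-0.143,-0.57,-0.0125,0,0,-0.001,0],[-0.143,-0.57,-0.0125,0,0,-0.001,0],[-0.143,-0.57,-0.0125,0,0,-0.001,0],[-0.143,-0.57,-0.0125,0,0,-0.001,0]],
  ],
)

```text
time_s: 6.92
tool_pos: [0.6504, -0.0484, 0.32]
tool_rot: [179.9, -0.0, 177.8]
force: [0.2, -0.4, -0.7]
grip_width: 0.0139
grasp_force: 59.8
```

Run:
```python
from h import *
o=get_obs();print(np.round(o['tool_pos'],4),np.round(o['tool_rot'],2),np.round(o['qpos'],1))
c=shot('wrist');save(c,'pics/w2.png');np.savez('w2.npz',**{k:np.array(v) for k,v in c.items()});P=cloud(c)
s=np.array(o['tool_pos'])
m=(P[...,2]>.25)&(P[...,2]<.28)&(abs(P[...,0]-.635)<.05)&(abs(P[...,1]+.135)<.05)
q=P[m];r=cv2.minAreaRect((q[:,:2]*1000).astype('float32'));print('up',m.sum(),q.min(0).round(4),q.max(0).round(4),r,np.median(q[:,2]))
m=(P[...,2]>.33)&(P[...,2]<.38)&(abs(P[...,1]+.055)<.012)&(P[...,0]<.63)
nl,l,st,_=cv2.connectedComponentsWithStats(m.astype('uint8'));i=1+st[1:,4].argmax();q=P[l==i]
r=cv2.minAreaRect((q[:,:2]*1000).astype('float32'));print('br',st[i],q.min(0).round(4),q.max(0).round(4),r,np.median(q[:,2]))
```

```text
[ 0.6504 -0.0484  0.32  ] [ 1.7992e+02 -5.0000e-02  1.7775e+02] [-12.9  17.7  19.8  74.2  -6.   89.2  93.9]
up 2813 [ 0.6215 -0.1514  0.25  ] [ 0.6517 -0.1189  0.263 ] ((636.5393676757812, -135.08482360839844), (31.91791343688965, 29.342031478881836), 87.68204498291016) 0.2605962303063514
br [ 299   36   38  259 8223] [ 0.5512 -0.055   0.354 ] [ 0.63   -0.043   0.3677] ((590.791015625, -47.54886245727539), (11.846512794494629, 78.8260498046875), 87.70722198486328) 0.3572506959099061
```

View pics/w2.png

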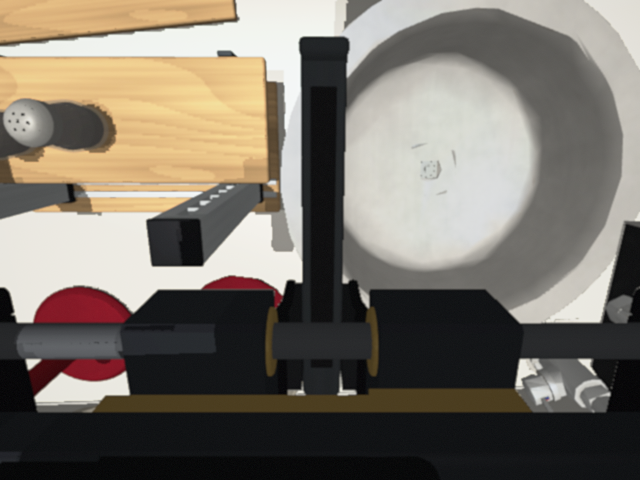

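The upright's top is at wrist (175,242), its slots are the white marks from (193,209) up to (229,187), and the held bracket is at column 325, parallel to the rack. Next: refine the relative offsets.

Run:
```python
from h import *
c=dict(np.load('w2.npz'));P=cloud(c);f=c['frame'];g=f.max(-1)
O=np.array([.6504,-.0484,.320]); Rk=R.from_euler('z',-2.3,degrees=True).as_matrix()
L=(P-O)@Rk   # rack axes, relative TCP
m=(L[...,2]>.0)&(L[...,2]<.06)&(abs(L[...,1])<.02)&(L[...,0]<-.03)
q=L[m]*1e3; r=cv2.minAreaRect(q[:,:2].astype('float32'));print('br',r,q.min(0).round(1),q.max(0).round(1),'topz',np.median(q[:,2]))
for a in range(-140,-30,12):
    t=q[(q[:,0]>a)&(q[:,0]<a+12)]
    if len(t): print(a,len(t),t[:,1].min().round(1),t[:,1].max().round(1),np.percentile(t[:,2],[50,98]).round(1))
# upright
W=P@Rk*1e3; U=(abs(P[...,0]-.636)<.03)&(abs(P[...,1]+.135)<.04)&(P[...,2]>.12)
T=W[U]; T=T[T[:,2]>256]; print('top rack-axes',np.percentile(T,[1,50,99],axis=0).round(1))
F=U&(g<140)&(W[...,2]<250)&(W[...,2]>150); fp=W[F]; n=np.median(fp[:,0]);print('face x',n, np.percentile(fp,[2,98],axis=0).round(1))
for z in range(150,260,15):
    t=fp[(fp[:,2]>z)&(fp[:,2]<z+15)]
    if len(t)>20: print('face',z,len(t),np.median(t[:,0]).round(1),np.percentile(t[:,1],[2,98]).round(1))
# slots: bright px near; intersect ray with face plane
v,u=np.mgrid[:480,:640]
ray=np.stack([(u-c['cx'])/c['fx'],(v-c['cy'])/c['fy'],np.ones(u.shape)],-1)@c['rotation'].T@Rk
o=c['origin']@Rk*1e3
for fx in (n,):
    k=(fx-o[0])/ray[...,0]; X=o+k[...,None]*ray
    b=(g>150)&(X[...,2]>130)&(X[...,2]<262)&(abs(X[...,1]-np.median(T[:,1]))<12)&(v>160)&(v<240)
    nl,l,s,ce=cv2.connectedComponentsWithStats(b.astype('uint8'),connectivity=4)
    for i in range(1,nl):
        if s[i,4]>5: p=X[l==i];print('slot',s[i],ce[i].round(1),p.min(0).round(1),p.max(0).round(1))
print('tcp rack axes',(O@Rk*1e3).round(1))
```

```text
br ((-64.47968292236328, -0.3076157569885254), (14.14545726776123, 68.9901123046875), 89.66565704345703) [-99.   -7.5  34. ] [-30.    6.9  48.7] topz 37.20697835301628
-104 1545 -7.2 6.9 [45.1 47. ]
-92 1941 -7.0 6.8 [37.  38.5]
-80 1834 -7.2 6.8 [37.1 38.6]
-68 1683 -7.3 6.7 [37.1 38.5]
-56 1557 -7.5 6.7 [37.1 38.4]
-44 1434 -7.3 6.6 [37.1 38.5]
-32 227 -7.3 6.4 [37.2 38.3]
top rack-axes [[ 618.2 -123.7  259.4]
 [ 627.   -89.1  404.8]
 [ 654.7  -70.1  433.8]]
face x 632.2221476357837 [[ 627.6 -122.4  153.8]
 [ 654.   -94.5  248.9]]
face 150 199 633.6 [-121.7  -94.6]
face 165 238 632.2 [-122.4  -94.5]
face 180 267 632.2 [-122.   -94.5]
face 195 318 632.8 [-122.5  -94.5]
face 210 368 631.7 [-122.3  -94.5]
face 225 444 632.1 [-122.8  -94.5]
face 240 335 632.0 [-122.5  -94.5]
tcp rack axes [651.8 -22.3 320. ]
```

Run:
```python
from h import *
c=dict(np.load('w2.npz'));P=cloud(c);f=c['frame'];g=f.max(-1)
Rk=R.from_euler('z',-2.3,degrees=True).as_matrix()
W=P@Rk*1e3; v,u=np.mgrid[:480,:640]
reg=(u>140)&(u<270)&(v>180)&(v<270)
F=reg&(abs(W[...,1]+109)<12)&(W[...,2]<250)&(W[...,2]>150)&(W[...,0]<632)
for z in range(150,260,20):
    t=W[F&(W[...,2]>z)&(W[...,2]<z+20)]; print(z,len(t),np.median(t[:,0]).round(1))
A=W[F]; co=np.linalg.lstsq(np.c_[np.ones(len(A)),A[:,1]+109,A[:,2]-210],A[:,0],rcond=None)[0];print('plane',co)
T=W[reg&(W[...,2]>256)&(W[...,2]<275)&(W[...,0]>610)&(W[...,0]<665)&(W[...,1]<-85)&(W[...,1]>-135)];print('top',np.percentile(T,[.5,50,99.5],axis=0).round(1))
ray=np.stack([(u-c['cx'])/c['fx'],(v-c['cy'])/c['fy'],np.ones(u.shape)],-1)@c['rotation'].T@Rk
o=c['origin']@Rk*1e3; k=(co[0]-o[0])/ray[...,0]; X=o+k[...,None]*ray
b=reg&(g>130)&(X[...,2]>140)&(X[...,2]<262)&(abs(X[...,1]+109)<11)
nl,l,s,ce=cv2.connectedComponentsWithStats(b.astype('uint8'),connectivity=4)
for i in range(1,nl):
    if s[i,4]>5: p=X[l==i];print('slot',s[i],ce[i].round(1),p.min(0).round(1),p.max(0).round(1))
s=cv2.cvtColor(f,4)[170:280,140:270];cv2.imwrite('pics/slot.png',cv2.resize(s,None,fx=5,fy=5,interpolation=0))
```

```text
150 114 627.9
170 103 627.8
190 175 627.8
210 211 627.8
230 202 627.8
250 0 nan
plane [ 6.28123077e+02 -2.28878371e-02 -3.25329976e-03]
top [[ 627.1 -125.   258.3]
 [ 641.  -109.   260.7]
 [ 655.9  -93.9  262.3]]
slot [218 191   9   2  16] [222.  191.4] [ 628.1 -113.   141.9] [ 628.1 -105.6  147.8]
slot [210 195   9   4  29] [213.6 196.2] [ 628.1 -113.9  164.3] [ 628.1 -105.6  179.3]
slot [200 200  11   6  48] [204.1 202.1] [ 628.1 -114.1  188.5] [ 628.1 -105.5  209.5]
slot [187 207  12   5  50] [192.  208.8] [ 628.1 -114.5  217.1] [ 628.1 -105.7  231.2]
  return _methods._mean(a, axis=axis, dtype=dtype,
  ret = ret.dtype.type(ret / rcount)
```

View pics/slot.png

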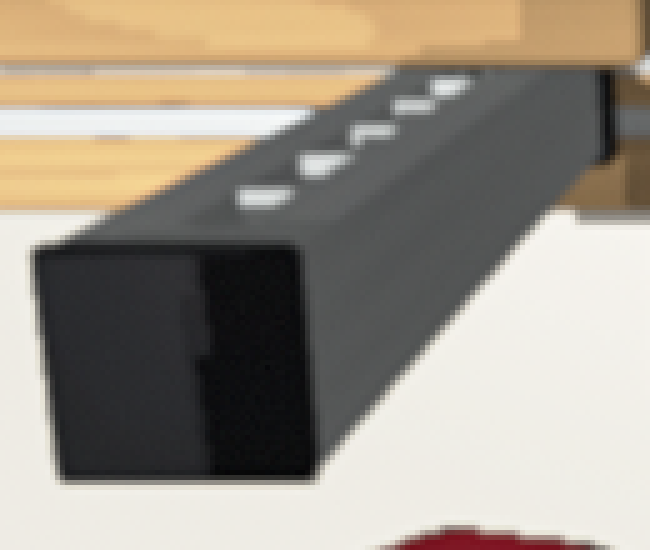

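Call:
servo_tool(
  series=[
    [[0.1,0,0,0,0,0,0],[0.2,0,0,0,0,0,0],[0.25,-0.1,0,0,0,0,0],[0.25,-0.2,0,0,0,0,0],[0.25,-0.29,0,0,0,0,0],[0.25,-0.29,0.1,0,0,0,0],[0.25,-0.29,0.2,0,0,0,0],[0.25,-0.29,0.2,0,0,0,0],[0.25,-0.29,0.2,0,0,0,0]],
  ],
)

```text
time_s: 7.72
tool_pos: [0.571, -0.1331, 0.2594]
tool_rot: [180.0, -0.2, 177.7]
force: [0.7, 0.9, -1.7]
grip_width: 0.0137
grasp_force: 59.8
```

```bash
cat >> h.py <<'E'
RK=R.from_euler('z',-2.3,degrees=True)
def st(target=None,yaw=177.7):
    o=get_obs(); print('t',round(o['time_s'],2),'rack',(RK.inv().apply(o['tool_pos'])*1e3).round(1),'rot',np.round(o['tool_rot'],2),'F',RK.inv().apply(o['force']).round(1),'M',np.round(o['wrist_torque'],2),'grip',np.round(o['grip_width']*1e3,1),np.round(o['grasp_force'],1))
    if target is not None: plan(RK.apply(np.array(target)/1e3),yaw)
E
python3 -c "
from h import *
st([578,-109.3,211])"
```

```text
t 7.72 rack [ 575.9 -110.1  259.4] rot [179.95  -0.2  177.68] F [ 0.6  1.  -1.7] M [ 0.04 -0.07  0.01] grip 13.7 59.8
row [-0.0076, 0.0026, 0.1613] [0.0003, -0.0011, -0.0001]
```

Call:
servo_tool(
  series=[
    [[0,0.0026,0.08,0,-0.001,0,0],[0,0.0026,0.161,0,-0.001,0,0],[0,0.0026,0.161,0,-0.001,0,0],[0,0.0026,0.161,0,-0.001,0,0],[0,0.0026,0.161,0,-0.001,0,0],[0,0.0026,0.161,0,-0.001,0,0],[0,0.0026,0.161,0,-0.001,0,0]],
  ],
)

```text
time_s: 8.3
tool_pos: [0.5729, -0.1342, 0.2143]
tool_rot: [-180.0, 0.4, 177.6]
force: [0.4, -0.6, -1.9]
grip_width: 0.0135
grasp_force: 59.8
```

Run:
```python
from h import *
st([606.7,-109.3,211])
c=shot('scene');save(c,'pics/s3.png');i=cv2.cvtColor(c['frame'],4)[170:270,290:430]
w=cv2.cvtColor(shot('wrist')['frame'],4)
o=np.zeros((600,800,3),'uint8');o[:400,:560]=cv2.resize(i,None,fx=4,fy=4,interpolation=2);o[410:590,:400]=cv2.resize(w[180:300,190:457],(400,180));cv2.imwrite('pics/mix3.png',o)
```

```text
t 8.3 rack [ 577.9 -111.1  214.3] rot [-179.99    0.36  177.56] F [ 0.4 -0.5 -1.9] M [ 0.01 -0.03  0.04] grip 13.5 59.8
row [-0.0961, 0.0063, 0.0115] [-0.0001, 0.002, -0.0008]
```

View pics/mix3.png

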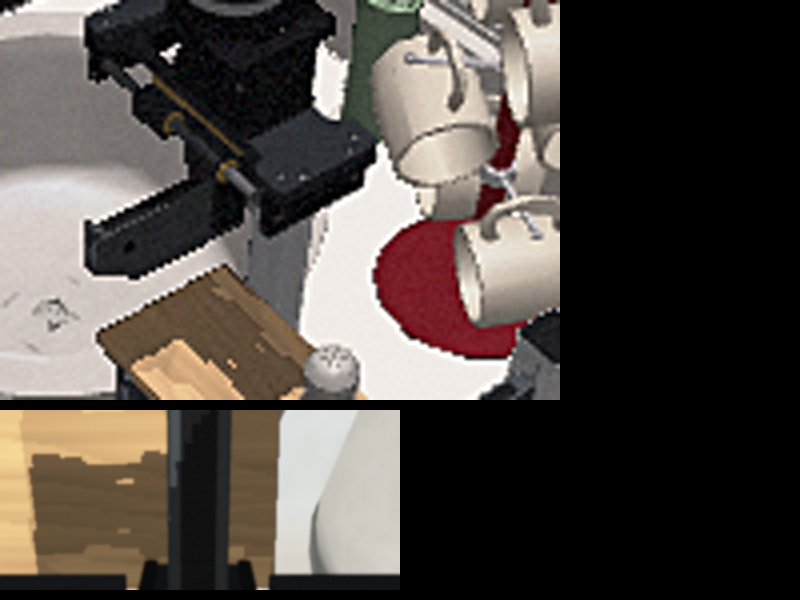

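Only the bracket's front and the gripper show (claws hidden behind the gripper), nothing touched. I'll trim, then feel in.

Call:
servo_tool(
  series=[
    [[0,0.006,0.011,0,0.002,-0.001,0],[0,0.006,0.011,0,0.002,-0.001,0],[0,0.006,0.011,0,0.002,-0.001,0],[0,0.006,0.011,0,0.002,-0.001,0],[0,0.006,0.011,0,0.002,-0.001,0],[0,0.006,0.011,0,0.002,-0.001,0]],
  ],
)

```text
time_s: 8.9
tool_pos: [0.5719, -0.1324, 0.2089]
tool_rot: [180.0, -0.2, 177.7]
force: [-0.6, 0.0, -1.5]
grip_width: 0.0136
grasp_force: 59.8
```

```bash
python3 -c "
from h import *
st([588.7,-109.3,211])"
```

```text
t 8.9 rack [ 576.7 -109.3  208.9] rot [180.    -0.18 177.72] F [-0.6 -0.  -1.5] M [-0.02 -0.05 -0.02] grip 13.6 59.8
row [-0.0398, 0.0001, -0.0071] [0.0, -0.001, 0.0001]
```

Call:
servo_tool(
  series=[
    [[-0.01,0,-0.007,0,-0.001,0,0],[-0.02,0,-0.007,0,-0.001,0,0],[-0.03,0,-0.007,0,-0.001,0,0],[-0.04,0,-0.007,0,-0.001,0,0],[-0.04,0,-0.007,0,-0.001,0,0],[-0.04,0,-0.007,0,-0.001,0,0],[-0.04,0,-0.007,0,-0.001,0,0]],
  ],
)

```text
time_s: 9.48
tool_pos: [0.5838, -0.1328, 0.2108]
tool_rot: [-180.0, -0.0, 177.7]
force: [-0.7, 0.7, -2.1]
grip_width: 0.0137
grasp_force: 59.8
```

```bash
python3 -c "
from h import *
st([598.7,-109.3,211])"
```

```text
t 9.48 rack [ 588.7 -109.3  210.8] rot [-1.8000e+02 -2.0000e-02  1.7773e+02] F [-0.8  0.7 -2.1] M [ 0.05 -0.05  0.02] grip 13.7 59.8
row [-0.0334, -0.0, -0.0006] [-0.0, -0.0001, 0.0002]
```

Call:
servo_tool(
  series=[
    [[-0.004,0,0,0,0,0,0],[-0.008,0,0,0,0,0,0],[-0.012,0,0,0,0,0,0],[-0.016,0,0,0,0,0,0],[-0.02,0,0,0,0,0,0],[-0.02,0,0,0,0,0,0],[-0.02,0,0,0,0,0,0]],
  ],
)

```text
time_s: 10.07
tool_pos: [0.59, -0.133, 0.2109]
tool_rot: [180.0, -0.0, 177.7]
force: [-0.4, 0.6, -2.5]
grip_width: 0.0139
grasp_force: 59.8
```

```bash
python3 -c "
from h import *
st([602.7,-109.3,211])"
```

```text
t 10.07 rack [ 594.8 -109.2  210.9] rot [180.    -0.   177.74] F [-0.4  0.6 -2.5] M [ 0.   -0.02 -0.  ] grip 13.9 59.8
row [-0.0263, -0.0003, -0.0002] [0.0, -0.0, 0.0002]
```

No contact. Going on.

Call:
servo_tool(
  series=[
    [[-0.004,0,0,0,0,0,0],[-0.008,0,0,0,0,0,0],[-0.012,0,0,0,0,0,0],[-0.016,0,0,0,0,0,0],[-0.02,0,0,0,0,0,0],[-0.02,0,0,0,0,0,0],[-0.02,0,0,0,0,0,0]],
  ],
)

```text
time_s: 10.65
tool_pos: [0.5959, -0.1333, 0.2109]
tool_rot: [180.0, -0.0, 177.7]
force: [-0.3, 0.1, -1.8]
grip_width: 0.0135
grasp_force: 59.8
```

```bash
python3 -c "
from h import *
st([606.7,-109.3,211])"
```

```text
t 10.65 rack [ 600.8 -109.2  210.9] rot [180.    -0.   177.73] F [-0.3  0.1 -1.8] M [ 0.   -0.04  0.07] grip 13.5 59.8
row [-0.0196, -0.0002, -0.0003] [0.0, -0.0, 0.0002]
```

Call:
servo_tool(
  series=[
    [[-0.004,0,0,0,0,0,0],[-0.008,0,0,0,0,0,0],[-0.012,0,0,0,0,0,0],[-0.015,0,0,0,0,0,0],[-0.015,0,0,0,0,0,0],[-0.015,0,0,0,0,0,0]],
  ],
)

```text
time_s: 11.15
tool_pos: [0.6004, -0.1334, 0.2109]
tool_rot: [180.0, -0.0, 177.7]
force: [1.3, -0.1, -1.5]
grip_width: 0.0134
grasp_force: 59.8
```

```bash
python3 -c "
from h import *
st([606.7,-109.3,211])"
```

```text
t 11.15 rack [ 605.3 -109.2  210.9] rot [180.    -0.   177.74] F [ 1.3 -0.  -1.5] M [ 0.05 -0.01 -0.01] grip 13.4 59.8
row [-0.0046, -0.0004, -0.0002] [0.0, -0.0, 0.0002]
```

Continue in 1 mm steps until the back edge touches the face.

Call:
servo_tool(
  series=[
    [[-0.003,0,0,0,0,0,0],[-0.006,0,0,0,0,0,0],[-0.006,0,0,0,0,0,0],[-0.006,0,0,0,0,0,0]],
  ],
)

```text
time_s: 11.48
tool_pos: [0.6017, -0.1335, 0.2108]
tool_rot: [180.0, -0.1, 177.7]
force: [-2.4, -0.5, -1.0]
grip_width: 0.0137
grasp_force: 59.8
```

```bash
python3 -c "
from h import *
st([606.7,-109.3,211])"
```

```text
t 11.48 rack [ 606.6 -109.3  210.8] rot [ 1.7999e+02 -7.0000e-02  1.7773e+02] F [-2.4 -0.6 -1. ] M [0.05 0.41 0.02] grip 13.7 59.8
row [-0.0004, -0.0, -0.0006] [0.0, -0.0004, 0.0002]
```

Call:
servo_tool(
  series=[
    [[0.001,0,0.003,0,0,0,0],[0.001,0,0.006,0,0,0,0],[0.001,0,0.009,0,0,0,0],[0.001,0,0.012,0,0,0,0],[0.001,0,0.015,0,0,0,0],[0.001,0,0.015,0,0,0,0],[0.001,0,0.015,0,0,0,0]],
  ],
)

```text
time_s: 12.07
tool_pos: [0.6017, -0.1335, 0.2061]
tool_rot: [180.0, -0.0, 177.7]
force: [-1.7, 0.4, -2.8]
grip_width: 0.0136
grasp_force: 59.8
```

```bash
python3 -c "
from h import *
st([606.6,-109.3,204])"
```

```text
t 12.07 rack [ 606.6 -109.2  206.1] rot [ 1.8000e+02 -3.0000e-02  1.7773e+02] F [-1.7  0.4 -2.8] M [0.02 0.52 0.02] grip 13.6 59.8
row [-0.0001, -0.0003, 0.0072] [0.0, -0.0002, 0.0002]
```

Call:
servo_tool(
  series=[
    [[0,0,0.002,0,0,0,0],[0,0,0.004,0,0,0,0],[0,0,0.006,0,0,0,0],[0,0,0.008,0,0,0,0],[0,0,0.008,0,0,0,0],[0,0,0.008,0,0,0,0]],
  ],
)

```text
time_s: 12.57
tool_pos: [0.6017, -0.1335, 0.2039]
tool_rot: [180.0, -0.0, 177.7]
force: [-3.7, -0.1, -1.0]
grip_width: 0.0131
grasp_force: 59.8
```

```bash
python3 -c "
from h import *
st([606.6,-109.3,204])"
```

```text
t 12.57 rack [ 606.6 -109.3  203.9] rot [ 1.8000e+02 -2.0000e-02  1.7773e+02] F [-3.7 -0.3 -1. ] M [0.08 0.73 0.01] grip 13.1 59.8
row [0.0, -0.0001, -0.0002] [0.0, -0.0001, 0.0002]
```

Call:
servo_tool(
  series=[
    [[0,0,0.002,0,0,0,0],[0,0,0.004,0,0,0,0],[0,0,0.006,0,0,0,0],[0,0,0.006,0,0,0,0],[0,0,0.006,0,0,0,0]],
  ],
)

```text
time_s: 12.98
tool_pos: [0.6017, -0.1336, 0.2026]
tool_rot: [180.0, -0.0, 177.7]
force: [-5.4, -1.1, 1.5]
grip_width: 0.0134
grasp_force: 59.9
```

```bash
python3 -c "
from h import *
st([606.6,-109.3,200])"
```

```text
t 12.98 rack [ 606.6 -109.3  202.6] rot [ 1.7999e+02 -1.0000e-02  1.7772e+02] F [-5.3 -1.3  1.5] M [0.1  1.05 0.03] grip 13.4 59.9
row [-0.0002, 0.0001, 0.0087] [0.0001, -0.0, 0.0001]
```

Nose contact at TCP z ≈ 203.5, so home is ≈ 195.5. Pressing on in small steps.

Call:
servo_tool(
  series=[
    [[0,0,0.002,0,0,0,0],[0,0,0.004,0,0,0,0],[0,0,0.006,0,0,0,0],[0,0,0.006,0,0,0,0],[0,0,0.006,0,0,0,0]],
  ],
)

```text
time_s: 13.4
tool_pos: [0.6017, -0.1337, 0.2015]
tool_rot: [180.0, 0.0, 177.7]
force: [-7.0, -0.1, 4.5]
grip_width: 0.0133
grasp_force: 59.9
```

```bash
python3 -c "
from h import *
st([606.6,-109.3,200])"
```

```text
t 13.4 rack [ 606.6 -109.4  201.5] rot [1.7999e+02 1.0000e-02 1.7772e+02] F [-7.  -0.4  4.5] M [0.13 1.27 0.02] grip 13.3 59.9
row [-0.0001, 0.0004, 0.0049] [0.0001, 0.0, 0.0001]
```

Call:
servo_tool(
  series=[
    [[0,0,0.002,0,0,0,0],[0,0,0.004,0,0,0,0],[0,0,0.006,0,0,0,0],[0,0,0.008,0,0,0,0],[0,0,0.008,0,0,0,0],[0,0,0.008,0,0,0,0]],
  ],
)

```text
time_s: 13.9
tool_pos: [0.6012, -0.1338, 0.1981]
tool_rot: [-180.0, -0.1, 177.7]
force: [-6.1, -0.7, -0.0]
grip_width: 0.0136
grasp_force: 59.8
```

```bash
python3 -c "
from h import *
st([606.6,-109.3,200])"
```

```text
t 13.9 rack [ 606.1 -109.5  198.1] rot [-1.8000e+02 -6.0000e-02  1.7771e+02] F [-6.1 -1.  -0. ] M [ 0.01  1.12 -0.03] grip 13.6 59.8
row [-0.0016, 0.0007, -0.0064] [-0.0, -0.0004, 0.0]
```

Call:
servo_tool(
  series=[
    [[0,0,0.002,0,0,0,0],[0,0,0.004,0,0,0,0],[0,0,0.006,0,0,0,0],[0,0,0.006,0,0,0,0],[0,0,0.006,0,0,0,0]],
  ],
)

```text
time_s: 14.32
tool_pos: [0.6017, -0.1335, 0.196]
tool_rot: [180.0, -0.0, 177.7]
force: [-4.9, 0.0, -0.6]
grip_width: 0.0137
grasp_force: 59.8
```

```bash
python3 -c "
from h import *
st([606.6,-109.3,200])"
```

```text
t 14.32 rack [ 606.6 -109.3  196. ] rot [ 1.8000e+02 -3.0000e-02  1.7773e+02] F [-4.9 -0.2 -0.6] M [-0.02  0.89  0.06] grip 13.7 59.8
row [0.0, -0.0002, -0.0133] [0.0, -0.0001, 0.0002]
```

Call:
servo_tool(
  series=[
    [[0,0,0.002,0,0,0,0],[0,0,0.004,0,0,0,0],[0,0,0.005,0,0,0,0],[0,0,0.005,0,0,0,0],[0,0,0.005,0,0,0,0]],
  ],
)

```text
time_s: 14.73
tool_pos: [0.6018, -0.1335, 0.1956]
tool_rot: [180.0, 0.0, 177.7]
force: [-6.3, 0.0, 2.3]
grip_width: 0.0133
grasp_force: 59.9
```

```bash
python3 -c "
from h import *
st([606.6,-109.3,200])"
```

```text
t 14.73 rack [ 606.6 -109.2  195.6] rot [1.7998e+02 1.0000e-02 1.7773e+02] F [-6.3 -0.2  2.3] M [0.09 1.35 0.03] grip 13.3 59.9
row [0.0001, -0.0002, -0.0146] [0.0001, 0.0001, 0.0002]
```

Call:
servo_tool(
  series=[
    [[0,0,0.003,0,0,0,0],[0,0,0.006,0,0,0,0],[0,0,0.008,0,0,0,0],[0,0,0.008,0,0,0,0],[0,0,0.008,0,0,0,0]],
  ],
)

```text
time_s: 15.15
tool_pos: [0.6018, -0.1335, 0.1954]
tool_rot: [180.0, 0.1, 177.7]
force: [-11.1, 1.7, 11.6]
grip_width: 0.0135
grasp_force: 59.9
```

```bash
python3 -c "
from h import *
st([606.6,-109.3,200])"
```

```text
t 15.15 rack [ 606.6 -109.3  195.4] rot [1.7995e+02 7.0000e-02 1.7773e+02] F [-11.1   1.2  11.6] M [0.29 2.18 0.04] grip 13.5 59.9
row [0.0001, -0.0001, -0.0153] [0.0003, 0.0004, 0.0002]
```

Hard stop at 195.4, 8 mm below nose contact. A gentle lift will test the lock.

Call:
servo_tool(
  series=[
    [[0,0,-0.006,0,0,0,0],[0,0,-0.012,0,0,0,0],[0,0,-0.017,0,0,0,0],[0,0,-0.02,0,0,0,0],[0,0,-0.02,0,0,0,0],[0,0,-0.02,0,0,0,0]],
  ],
)

```text
time_s: 15.65
tool_pos: [0.6017, -0.1334, 0.1974]
tool_rot: [180.0, -0.1, 177.7]
force: [-2.2, -0.0, -6.7]
grip_width: 0.0138
grasp_force: 59.8
```

```bash
python3 -c "
from h import *
st([606.6,-109.3,200])"
```

```text
t 15.65 rack [ 606.6 -109.1  197.4] rot [ 1.7999e+02 -6.0000e-02  1.7773e+02] F [-2.2 -0.1 -6.7] M [ 0.02  0.63 -0.05] grip 13.8 59.8
row [-0.0001, -0.0006, -0.0086] [0.0, -0.0003, 0.0002]
```

The lift is resisted about 2 mm up, so it's locked. Reseat, then release.

Call:
servo_tool(
  series=[
    [[0,0,0.005,0,0,0,0],[0,0,0.01,0,0,0,0],[0,0,0.014,0,0,0,0],[0,0,0.014,0,0,0,0],[0,0,0.014,0,0,0,0]],
  ],
)

```text
time_s: 16.07
tool_pos: [0.6017, -0.1336, 0.1956]
tool_rot: [180.0, 0.0, 177.7]
force: [-7.3, 0.3, 2.5]
grip_width: 0.0138
grasp_force: 59.9
```

```bash
python3 -c "
from h import *
st([606.6,-109.3,200])"
```

```text
t 16.07 rack [ 606.6 -109.3  195.6] rot [1.7997e+02 2.0000e-02 1.7773e+02] F [-7.3 -0.   2.5] M [0.17 1.45 0.  ] grip 13.8 59.9
row [0.0001, -0.0, -0.0147] [0.0001, 0.0001, 0.0002]
```

Call:
servo_tool(
  series=[
    [[0,0,-0.003,0,0,0,0.5],[0,0,-0.003,0,0,0,0.5],[0,0,-0.003,0,0,0,0.5],[0,0,-0.003,0,0,0,0.5],[0,0,-0.003,0,0,0,0.5],[0,0,-0.003,0,0,0,0.5],[0,0,-0.003,0,0,0,0.5],[0,0,-0.003,0,0,0,0.5]],
  ],
)

```text
time_s: 16.73
tool_pos: [0.602, -0.1335, 0.195]
tool_rot: [180.0, 0.0, 177.7]
force: [-0.5, -0.5, -0.1]
grip_width: 0.0424
grasp_force: 0.0
```

```bash
python3 -c "
from h import *
st([606.6,-109.3,320])"
```

```text
t 16.73 rack [ 606.8 -109.2  195. ] rot [1.8000e+02 1.0000e-02 1.7773e+02] F [-0.4 -0.5 -0.1] M [ 0.01  0.04 -0.03] grip 42.4 0.0
row [0.0008, -0.0003, -0.4165] [0.0, 0.0001, 0.0002]
```

Free. Lifting straight up, then to the observation spot beside the upright.

Call:
servo_tool(
  series=[
    [[0,0,-0.05,0,0,0,0.5],[0,0,-0.15,0,0,0,0.5],[0,0,-0.25,0,0,0,0.5],[0,0,-0.35,0,0,0,0.5],[0,0,-0.42,0,0,0,0.5],[0,0.1,-0.42,0,0,0,0.5],[-0.05,0.2,-0.42,0,0,0,0.5],[-0.15,0.29,-0.42,0,0,0,0.5],[-0.15,0.29,-0.42,0,0,0,0.5],[-0.15,0.29,-0.42,0,0,0,0.5]],
  ],
)

```text
time_s: 17.57
tool_pos: [0.6513, -0.045, 0.3192]
tool_rot: [180.0, -0.1, 178.0]
force: [-0.1, -0.7, -0.4]
grip_width: 0.0435
grasp_force: 0.0
```

Run:
```python
from h import *
st()
c=shot('wrist');s=shot('scene');P=cloud(c);W=P@RK.as_matrix()*1e3
m=(abs(W[...,1]+109.5)<20)&(W[...,2]>215)&(W[...,2]<246)&(W[...,0]<623)&(W[...,0]>480)
q=W[m];print(m.sum(),np.percentile(q,[1,50,99],axis=0).round(1),cv2.minAreaRect(q[:,:2].astype('float32')))
for a in range(510,620,20):
    t=q[(q[:,0]>a)&(q[:,0]<a+20)]; t=t[t[:,2]>np.percentile(t[:,2],30)] if len(t) else t
    if len(t): print(a,len(t),np.median(t[:,2]).round(1),t[:,1].min().round(1),t[:,1].max().round(1))
o=np.zeros((480,800,3),'uint8');o[:300,:400]=cv2.resize(cv2.cvtColor(c['frame'],4),(400,300));o[:400,400:]=cv2.resize(cv2.cvtColor(s['frame'],4)[190:290,320:420],(400,400),interpolation=2);cv2.imwrite('pics/end.png',o)
```

```text
t 17.57 rack [652.5 -18.9 319.2] rot [ 1.7998e+02 -1.3000e-01  1.7802e+02] F [-0.  -0.7 -0.4] M [ 0.01  0.03 -0.02] grip 43.5 0.0
6218 [[ 510.  -116.6  215.7]
 [ 559.8 -107.   231.3]
 [ 621.6 -102.4  239.4]] ((565.3582153320312, -109.80067443847656), (15.548437118530273, 115.23336029052734), 89.98107147216797)
510 943 231.2 -116.7 -102.2
530 802 231.4 -116.8 -102.5
550 752 231.8 -116.6 -102.4
570 710 232.2 -116.7 -102.4
590 674 232.4 -116.8 -102.3
610 421 232.6 -116.8 -102.5
```

View pics/end.png

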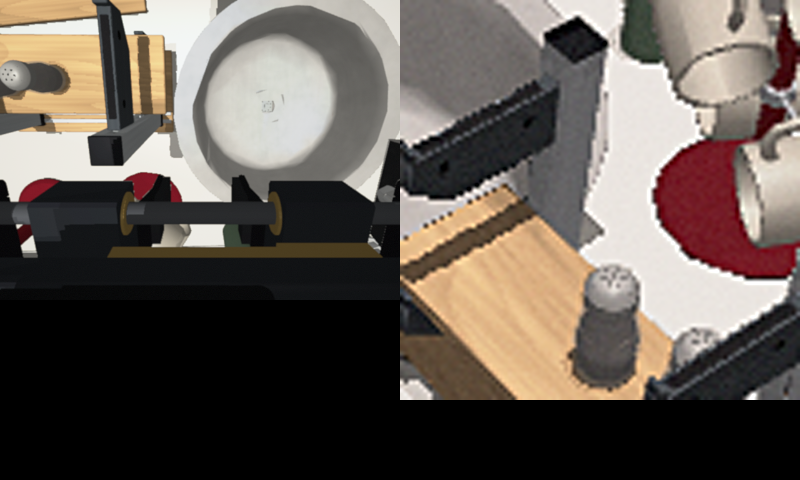

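The bracket hangs level on the left upright (wrist view (115,75), scene crop (480,135)). Its top is at 232 mm against 232.5 mm expected, tilt is about 0.014 rad, and the shaker in view still stands. Handing in.

```bash
python3 -c "
from h import *
print(env.sign_off())"
```

```text
the job is handed in; nothing more can be done
None
```

The bracket hangs home in the two uppermost slots of the left upright, and the arm has let go and is clear. It stopped hard at home and resisted a gentle lift, so I judge the catch locked, though I couldn't see it. I handed the job in at about 17.7 s and no verdict came back.

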